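Lock the plug ring and release the stop knob

ROBOT

A 7-joint arm with a two-finger parallel gripper is mounted at the origin on the work surface. World frame = base frame: x ahead of the robot, y to its left, z up, the work surface at z = 0. Lengths are in mm, angles in rad, forces in N, time in s.
With the tool pointing down it reaches from about 400 to 875 mm from the base axis. Payload 4.4 kg.
Tool frame: the origin (TCP) lies on the centre line of the jaws, within the pads' length; the fingertips stand 14 mm ahead of it and the grasp point (between the pads) lies 5 mm behind it (tips_ahead is the distance from the TCP to the fingertips, in mm); z points along the fingers, y is the line along which they close (so a half turn about z gives the same grasp; the last joint's range is limited). The gripper opens to 85 mm and grips with 20 to 120 N. Pads are 22 mm wide; open, the fingers measure 114 mm over their backs; the gripper's body (76 mm by 85 mm) begins 54 mm behind the grasp point. The pads swing forward as they close: fully open they stand 13 mm farther back than shut.
Start: joints at [1.218, 0.628, 0.038, 1.517, -0.027, 0.996, -0.02], TCP at [183.902, -623.456, 245.313] pointing down, gripper open.
Joint ranges: [-3.06, 3.06], [-0.37, 2.12], [-1.25, 1.32], [0.18, 2.47], [-1.1, 4.24], [0.23, 1.98], [-2.94, 2.94]. Speed limits (rad/s): [2.57, 2.57, 3.14, 3.14, 3.14, 3.14, 3.14].

INTERFACE

Orientations are given as [roll, pitch, yaw] about the fixed x, y, z axes, in that order (R = Rz(yaw) Ry(pitch) Rx(roll)).
In Python, from cell import * gives the robot as it stands.
- The arm moves only by the tool move_arm, never from a script. Its argument "rows" is text: rows parted by semicolons, each of 7 numbers parted by spaces: the shift along the tool's x, y, z scaled (see below), then the turn, a rotation vector about the tool's x, y, z scaled (see below), then the closure, from -1 (fully open) to 1 (shut). A call has 1 to 12 rows; each row is the pose to reach, as a shift and turn from the pose commanded when the call began, along the tool's axes at that moment; what a row does not reach only later rows make up. The controller multiplies each number of a shift by 0.3 m and each number of a turn by pi/2 rad. A row lasts 1/12 s, in which the tool goes at most 41.7 mm and 7.16 degrees, less where a joint would pass 70% of its speed; a pose out of reach is approached as far as the arm can. A call with a number of a shift or a turn outside -1 to 1 is refused whole. A call with a gripper value outside its range is refused whole. The fingers move at their own pace and stop on an object; the grip force is fixed at half the most. Time passes only in rows, so rows that repeat a pose let the fingers close. It gives the time, the measured TCP pose, the force, the opening and the grip force at its end, in the units of the state.
- read_state(): the state, without advancing time (a new reading comes with each control period).
- get_image(name): name is "side" or "top" or "wrist"; returns a dict with "img" (400x640x3 uint8, red, green, blue), "vfov" (degrees; the focal length in pixels is half the picture's height over the tangent of half this angle, whatever the lens; pixels are square), "cx", "cy" (the principal point, pixels), "k1" (the pictures are not rectified: a ray, as slopes to the right and down, at radius r is drawn at 1 + k1 r^2 times it, then the intrinsics apply), "extrinsics" (4x4, takes a point from camera to world coordinates); the wrist camera has in their place "T_tool_cam" (4x4, takes a point from camera to tool coordinates, whose origin is the TCP and whose axes are the flange's). Camera axes: x right, y up, looking along -z (the intrinsics and any distortion apply to the point x, -y, -z); pixel columns grow to the right and rows downward; lengths in mm; the calibration is good to about 2 mm. A picture is of the moment at which its call begins: read the wrist's pose just before it. There is no depth.
- finish_job(): hands the job in; it is judged then, once.
The state is a dict: "clock": time; "qpos": joint angles; "qd": joint speeds; "tau": joint torques, N m; "eef_pos": TCP position; "tool_rot": TCP orientation; "force": force on the tool from outside, world axes, zero at the start; "torque": the same for the moment, N m; "width": finger opening in mm; "gripper_force": force on a finger pad.
Only numpy, scipy, OpenCV 4.12 (cv2) and the standard library are available. Lean on these libraries where they do the work, as an engineer would, in place of code of your own. Each camera call takes 0.05 s, during which the arm holds its last target. There are 200 camera calls.

TASK

Make the test station ready: first lock the plug on the connection box by turning its black ring clockwise (seen from above) until the ring's tab points at the raised bar on the box lid. Then pull the mushroom knob of the stop station straight up to its stop and leave it out. Leave the screwdriver, the parts pot and the circuit breaker where they lie.

Things in the scene. Friction and masses are not known exactly. Their poses are not given: they have to be found in the camera images.
- socket_box: Connection box fixed to the bench, a square metal box with a white lid, 170 x 170 mm and 70 mm high, carrying an upright round plug in a black lock ring. Origin: centre of its underside; z up; its +x axis runs from the plug's axis to the locked mark (the bar). The vertical plug and ring axis passes through the origin.
- ring_centre (a point): Point on the plug and ring axis at the height of the ring's top, 98 mm above the bench. The ring is 72 mm in diameter, from 76 to 98 mm above the bench, over a flat flange 86 mm in diameter that ends at 76 mm. The fixed grey plug above the ring is 52 mm in diameter and ends 125 mm above the bench.
- tab (a point): On top of the single tab that sticks out radially from the lock ring, 55 mm from the ring's axis. The tab is 12 mm wide and 20 mm high (78 to 98 mm above the bench), reaching out to 66 mm from the axis, with a thin light line along its top. 8 mm of air lie between the tab and the lid; push the tab sideways, for instance with closed fingertips.
- lock_mark (a point): Locked mark: centre of a black raised bar 14 x 9 mm, 3 mm high, on the box lid, lying radially 75.5 mm from the ring's axis. (The open mark is a 7 mm round dot on the same circle.)
- lock_ring (a joint): Turn of the lock ring in rad, growing clockwise seen from above: 0 = tab at the round dot (open), 1.40 = tab pointing exactly at the bar (locked); it can be turned too far, up to a stop at 1.75. Stiff, about 0.2 N m; it stays where it is left.
- stop_box: Stop station fixed to the bench, a light grey plastic box 85 x 85 mm and 70 mm high with a black mushroom knob on a steel stem in the middle of its top. Origin: centre of its underside; z up.
- knob_top (a point): Centre of the top of the mushroom knob, 111 mm above the bench when pushed in. The head is 40 mm in diameter and 16 mm thick; its underside is 25 mm above the box top (19 mm above a low collar 48 mm in diameter); stem 22 mm in diameter.
- stop_knob (a joint): How far the knob is pulled up, in m: 0 = pushed in, 0.015 = at its upper stop. Against a spring and a stiff detent, about 7 to 8 N; the detent holds it where it is left.
- screwdriver: Loose screwdriver lying on the bench, bystander. Origin near the middle of its length on the underside.
- parts_pot: Loose white plastic pot, 80 mm in diameter and 50 mm high, bystander. Origin: centre of its underside.
- breaker: Loose grey circuit breaker block, 70 x 36 x 65 mm, bystander. Origin: centre of its underside.

How it is judged:
By the outcome, as a careful person would: the job done as asked, in the order asked, and still so for the second after the job is handed in, with the robot touching nothing.
It also fails if it takes over 64 s, if anything falls off the work surface, if the arm or the gripper's body presses on something with over 40 N, if the wrist force passes 120 N, or if a joint passes its speed limit or range.

## Working session

There is one attempt and no reset: what is moved stays moved. The work goes in short steps, Python scripts to look and compute and a tool call to move; the robot and the scene stay as the last step left them, time stands still between calls to the robot, and variables do not carry over. Pictures are saved under pics/ and viewed, at most 10 in all, crops included, and the job is handed in when it is done.

Besides the shell and the picture viewer there is one more tool, called after "Call:" in YAML: its name, and indented under it one key for each argument. move_arm: Moves the arm, as the interface text tells. Its arguments: {"type":"object","properties":{"rows":{"type":"string"}},"required":["rows"]}

```bash
mkdir -p pics; cat > h.py <<'E'
from cell import *
import numpy as np, cv2
def save(d,n): cv2.imwrite('pics/'+n, d['img'][:,:,::-1])
def ray(d,u,v,T=None):
    T=np.array(d['extrinsics'] if T is None else T); H=d['img'].shape[0]
    f=H/2/np.tan(np.radians(d['vfov'])/2)
    x,y=(u-d['cx'])/f,(v-d['cy'])/f
    X,Y=x,y
    for _ in range(30):
        s=1+d['k1']*(X*X+Y*Y); X,Y=x/s,y/s
    w=T[:3,:3]@np.array([X,-Y,-1.]); return T[:3,3],w
def onplane(d,u,v,z,T=None):
    o,w=ray(d,u,v,T); return o+w*(z-o[2])/w[2]
def proj(d,p,T=None):
    T=np.array(d['extrinsics'] if T is None else T); H=d['img'].shape[0]
    f=H/2/np.tan(np.radians(d['vfov'])/2)
    c=T[:3,:3].T@(np.array(p)-T[:3,3]); X,Y=c[0]/-c[2],-c[1]/-c[2]
    s=1+d['k1']*(X*X+Y*Y); return d['cx']+f*s*X,d['cy']+f*s*Y
E
python3 - <<'E'
from h import *
print(read_state())
for n in('top','side'):
    d=get_image(n); save(d,n+'0.png'); np.save(n+'0.npy',d,allow_pickle=True)
    print({k:v for k,v in d.items() if k!='img'})
E
```

```text
{'clock': 0.0, 'qpos': array([ 1.21819588,  0.62935486,  0.03843997,  1.518383  , -0.02700836,
        0.99629799, -0.02002754]), 'qd': array([-0.00079716, -0.00146611, -0.0015036 , -0.00134291,  0.00016995,
       -0.00209196, -0.00016418]), 'tau': array([ 3.74409547e-04, -5.63401794e+01,  1.22629378e+00, -1.93443149e+01,
        1.10343058e-02,  1.05555952e-02, -1.96609670e-05]), 'eef_pos': array([ 183.7342369 , -622.85803251,  244.3785708 ]), 'tool_rot': array([-3.13966743e+00,  1.81241457e-05,  2.86769647e-01]), 'force': array([ 0.52777936,  0.08348798, -0.47346539]), 'torque': array([ 0.01377099,  0.05301395, -0.04239983]), 'gripper_force': 0.0, 'width': 85.71182535662075}
{'vfov': 52.338880708686844, 'cx': 326.1297613030364, 'cy': 200.12340396077414, 'k1': 0.0027768422184348647, 'extrinsics': array([[ 6.61819397e-03,  9.94488428e-01, -1.04637310e-01,
         5.38022629e+02],
       [-9.99816832e-01,  4.70160440e-03, -1.85525656e-02,
        -4.37352982e+00],
       [-1.79583485e-02,  1.04740928e-01,  9.94337385e-01,
         1.14382520e+03],
       [ 0.00000000e+00,  0.00000000e+00,  0.00000000e+00,
         1.00000000e+00]])}
{'vfov': 57.696104239964605, 'cx': 316.7812061933507, 'cy': 197.6465511659734, 'k1': 0.022020074163233917, 'extrinsics': array([[-8.86567799e-01,  3.25480613e-01, -3.28724669e-01,
         2.76507883e+02],
       [-4.62533667e-01, -6.35607076e-01,  6.18115080e-01,
         6.40446191e+02],
       [-7.75525003e-03,  7.00047152e-01,  7.14054508e-01,
         8.32667979e+02],
       [ 0.00000000e+00,  0.00000000e+00,  0.00000000e+00,
         1.00000000e+00]])}
```

View pics/top0.png

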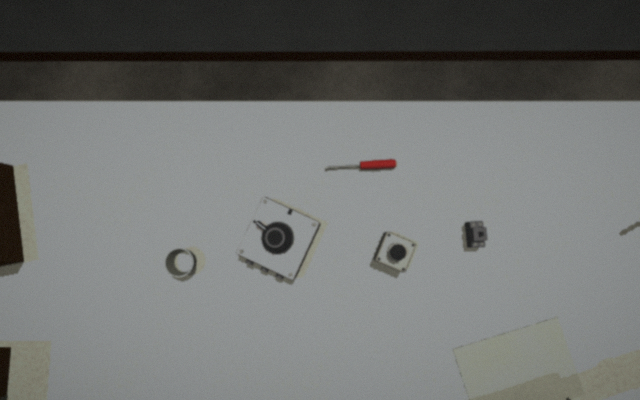

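View pics/side0.png

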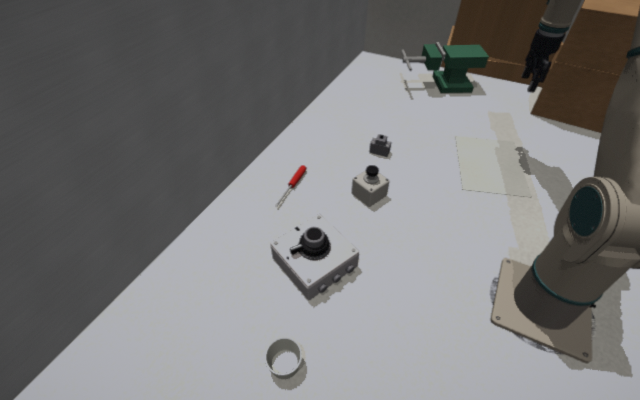

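The top view shows the plug at about (277,237), its tab at (258,223), the bar at (290,211) and the knob at (398,252). The side view shows nothing crowding either box. Next I measure with sub-pixel accuracy.

```bash
python3 - <<'E'
from h import *
d=np.load('top0.npy',allow_pickle=True).item(); s=np.load('side0.npy',allow_pickle=True).item()
a=cv2.resize(d['img'][190:290,230:330],(500,500),interpolation=cv2.INTER_CUBIC)
b=cv2.resize(d['img'][225:280,365:425],(300,275),interpolation=cv2.INTER_CUBIC)
c=np.zeros((500,800,3),np.uint8); c[:,:500]=a; c[:275,500:]=b
cv2.imwrite('pics/crop1.png',c[:,:,::-1])
g=d['img'].max(2)
for (x0,y0,x1,y1) in((230,190,330,290),(370,225,425,280)):
  for th in(45,70):
    m=(g[y0:y1,x0:x1]<th).astype(np.uint8)
    n,l,st,ce=cv2.connectedComponentsWithStats(m)
    for i in range(1,n):
        if st[i,4]>8: print(th,st[i]+[x0,y0,0,0,0],ce[i]+[x0,y0])
for n,u,v,z in(('ring',277,237,98),('tabend',258,223,98),('bar',290,211,73),('knob',398,252,111)): print(n,onplane(d,u,v,z))
E
```

```text
45 [263 223  29  30 293] [280.44027304 238.99317406]
45 [263 231   3   7  11] [263.72727273 233.54545455]
45 [268 231  14  14 141] [274.40425532 237.32624113]
70 [288 209   4   5  12] [289.66666667 211.16666667]
70 [262 223  31  31 699] [277.13733906 237.85550787]
70 [247 260   6   5  14] [250.14285714 261.92857143]
70 [261 267   8   5  16] [264.5625 268.75  ]
70 [276 274   8   5  15] [279.66666667 275.86666667]
45 [390 246  15  14 152] [397.34868421 252.16447368]
70 [374 233  11  27  45] [379.04444444 245.68888889]
70 [389 245  17  16 212] [396.88207547 252.3490566 ]
ring [552.36637038 140.55527081  98.        ]
tabend [587.98109889 190.31245902  98.        ]
bar [621.35524036 110.91048966  73.        ]
knob [ 516.6322202  -166.39551915  111.        ]
```

View pics/crop1.png

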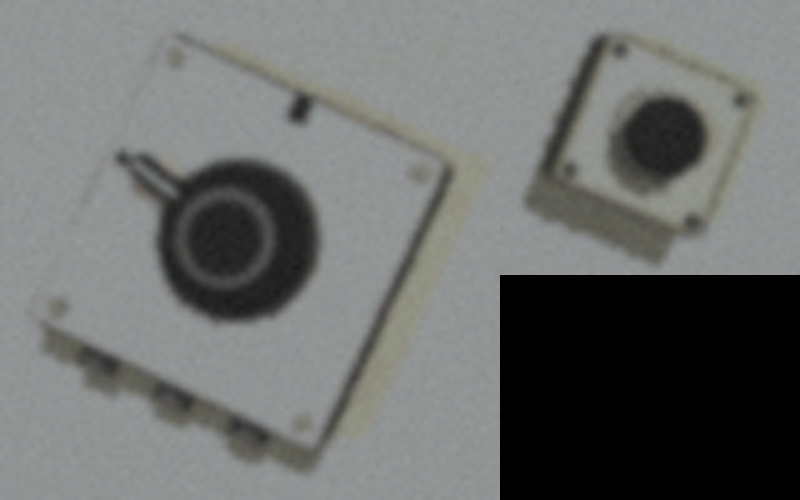

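```bash
cat >> h.py <<'E'
from scipy.spatial.transform import Rotation as Ro
def pose():
    s=read_state(); return np.array(s['eef_pos']),Ro.from_euler('xyz',s['tool_rot'])
def cmd(p,yaw,frm=None):
    "numbers (shift, turn) to go to p with tool down and yaw, from pose frm=(p,R)"
    p0,R0=frm or pose(); R=Ro.from_euler('xyz',[np.pi,0,yaw])
    sh=R0.inv().apply(np.array(p)-p0)/300; tu=(R0.inv()*R).as_rotvec()/(np.pi/2)
    return np.round(np.r_[sh,tu],4)
def wrist(n):
    p,R=pose(); d=get_image('wrist'); save(d,n); T=np.eye(4);T[:3,:3]=R.as_matrix();T[:3,3]=p
    d['T']=T@np.array(d['T_tool_cam']); np.save('w.npy',d,allow_pickle=True); return d
E
python3 - <<'E'
from h import *
d=get_image('wrist'); print(d['T_tool_cam'],d['vfov'])
print(cmd([460,-140,300],0.287))
E
```

```text
[[ 7.71148326e-04  9.65466228e-01  2.60527096e-01  6.55725120e+01]
 [ 9.99999316e-01 -9.73767807e-04  6.48654734e-04  4.59813631e-01]
 [ 8.79947138e-04  2.60526417e-01 -9.65466318e-01 -1.28112222e+02]
 [ 0.00000000e+00  0.00000000e+00  0.00000000e+00  1.00000000e+00]] 69.6083130795658
[ 1.3386e+00 -1.2841e+00 -1.8280e-01 -9.0000e-04  0.0000e+00 -2.0000e-04]
```

Call:
move_arm:
  rows: "0.74 -0.59 -0.1 0 0 0 -1; 0.74 -0.59 -0.1 0 0 0 -1; 0.74 -0.59 -0.1 0 0 0 -1; 0.74 -0.59 -0.1 0 0 0 -1; 0.74 -0.59 -0.1 0 0 0 -1; 0.74 -0.59 -0.1 0 0 0 -1; 0.74 -0.59 -0.1 0 0 0 -1; 0.74 -0.59 -0.1 0 0 0 -1"

```text
clock: 0.82
eef_pos: [352.7, -383.5, 275.9]
tool_rot: [-3.139, -0.005, 0.299]
force: [-0.2, 0.6, -0.5]
width: 85.4
gripper_force: 0.0
```

Call:
move_arm:
  rows: "0.74 -0.59 -0.1 0 0 0 -1; 0.74 -0.59 -0.1 0 0 0 -1; 0.74 -0.59 -0.1 0 0 0 -1; 0.74 -0.59 -0.1 0 0 0 -1; 0.74 -0.59 -0.1 0 0 0 -1; 0.74 -0.59 -0.1 0 0 0 -1; 0.74 -0.59 -0.1 0 0 0 -1; 0.74 -0.59 -0.1 0 0 0 -1; 0.74 -0.59 -0.1 0 0 0 -1; 0.74 -0.59 -0.1 0 0 0 -1"

```text
clock: 1.65
eef_pos: [509.0, -159.0, 304.9]
tool_rot: [3.141, 0.001, 0.287]
force: [-0.3, 0.2, 0.7]
width: 85.6
gripper_force: 0.0
```

```bash
python3 - <<'E'
from h import *
s=read_state();print(s['clock'],s['qpos'])
p,R=pose(); d=wrist('wk.png'); print(p,R.as_euler('xyz'))
g=d['img'].max(2); 
for th in(40,60):
  n,l,st,ce=cv2.connectedComponentsWithStats((g<th).astype(np.uint8))
  for i in range(1,n):
    if st[i,4]>100: print(th,st[i],ce[i])
print(proj(d,[516,-166,111],d['T']))
print(cmd([540,130,320],0.3))
E
```

```text
1.65 [ 0.2751832   0.39432402 -0.03633232  1.76280733  0.0178118   0.9858549
 -1.05243205]
[ 509.02538699 -159.02298092  304.92772847] [3.14136752e+00 1.38914219e-03 2.86578312e-01]
40 [ 32  18  40  24 269] [48.28624535 29.7472119 ]
40 [ 32  46  36  38 908] [49.55506608 64.48017621]
40 [  54   49   59   55 1131] [93.17948718 81.38107869]
40 [    0   255   640   145 50870] [317.48594456 350.95012778]
60 [  31   18   85   90 3128] [83.67391304 68.14769821]
60 [  32   45   36   39 1123] [49.49599288 64.05342832]
60 [ 98  49  23  59 148] [115.31081081  81.26351351]
60 [174  71  26  19 157] [186.25477707  79.2866242 ]
60 [454 151  33  48 938] [470.59061834 174.99147122]
60 [310 159  33  33 863] [326.08806489 174.80764774]
60 [491 178  13  11 109] [497.33027523 183.10091743]
60 [    0   243   640   157 53829] [314.35412138 347.83378848]
(np.float64(324.8578895173157), np.float64(176.7947762785288))
[ 3.715e-01 -8.976e-01 -5.100e-02  2.000e-04  9.000e-04 -9.600e-03]
```

View pics/wk.png

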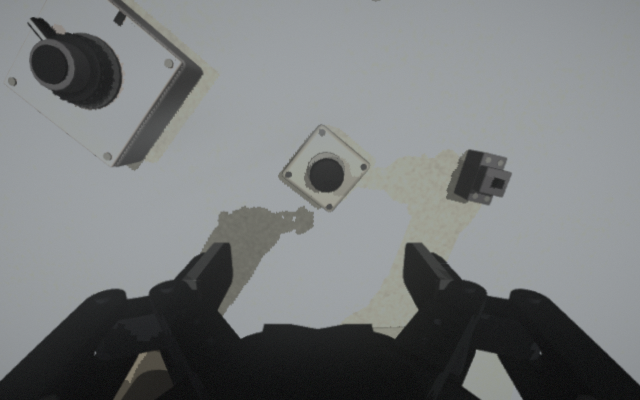

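The wrist view shows the knob at (326,175) and the stop box square-on, with the connection box at upper left. Next I move to view the connection box.

Call:
move_arm:
  rows: "0.2 -0.92 0 0 0 0 -1; 0.2 -0.92 0 0 0 0 -1; 0.2 -0.92 0 0 0 0 -1; 0.2 -0.92 0 0 0 0 -1; 0.2 -0.92 0 0 0 0 -1; 0.2 -0.92 0 0 0 0 -1; 0.2 -0.92 0 0 0 0 -1; 0.2 -0.92 0 0 0 0 -1; 0.2 -0.92 0 0 0 0 -1; 0.2 -0.92 0 0 0 0 -1; 0.2 -0.92 0 0 0 0 -1"

```text
clock: 2.62
eef_pos: [489.4, 120.6, 305.2]
tool_rot: [3.14, 0.001, 0.283]
force: [-0.2, -0.4, -0.8]
width: 85.3
gripper_force: 0.0
```

```bash
python3 - <<'E'
from h import *
k=np.load('w.npy',allow_pickle=True).item(); print('knob',onplane(k,326.1,174.7,111,k['T']))
s=read_state();print(s['clock'],s['qpos'])
p,R=pose(); d=wrist('wb.png'); print(p,R.as_euler('xyz'))
g=d['img'].max(2)
for th in(40,60,80):
  n,l,st,ce=cv2.connectedComponentsWithStats((g<th).astype(np.uint8))
  for i in range(1,n):
    if st[i,4]>40: print(th,st[i],ce[i], onplane(d,*ce[i],73,d['T'])[:2])
E
```

```text
knob [ 518.70710713 -166.65182047  111.        ]
2.6167 [-0.21281525  0.35108576 -0.11653743  1.83417668  0.05032948  0.95972396
 -1.63945954]
[489.39541833 120.62291524 305.20411903] [3.14035303e+00 5.56681090e-04 2.82556124e-01]
40 [609 190  31  45 920] [627.2826087  212.55978261] [ 560.59023839 -306.65260808]
40 [526 208  36  29 727] [544.03301238 221.85969739] [ 514.51392789 -194.11967621]
40 [    0   250   640   150 49081] [323.00452314 350.68317679] [230.34543607  35.85198571]
60 [305 140  34  14 176] [321.85227273 148.41477273] [523.08832354 124.26718728]
60 [464 178  40  61 852] [483.13262911 201.83685446] [516.54496065 -99.52116194]
60 [ 608  189   32   47 1023] [626.92277615 212.90909091] [ 559.99048114 -306.4027733 ]
60 [522 207  41  31 971] [542.50360453 221.11534501] [ 514.87631646 -191.47783729]
60 [    0   243   640   157 52616] [318.04356089 347.10008362] [234.72544176  45.0522245 ]
80 [507  12  70  36 353] [535.05665722  33.09348442] [721.52618047 -75.56540975]
80 [351  65  11  13  73] [355.80821918  71.24657534] [619.99892609 111.53779239]
80 [281  71  58  30 325] [312.17230769  90.79076923] [584.8100613  154.42615541]
80 [276  75  18  24  62] [283.9516129   86.37096774] [580.32909714 187.78674706]
80 [ 83  87  37  18 412] [100.37621359  95.23058252] [510.85691217 400.92870999]
80 [124  92  21  24 174] [135.66091954 103.4137931 ] [512.91226287 356.7526681 ]
80 [296 129  51  28 545] [322.76330275 145.31376147] [527.04840357 124.26192   ]
80 [ 462  167   63   80 1682] [491.01426873 195.16706302] [ 527.85618884 -105.87513031]
80 [ 608  188   32   48 1063] [626.81373471 213.04703669] [ 559.76771933 -306.35368255]
80 [ 510  199   54   39 1219] [538.60541427 220.36669401] [ 514.31076681 -185.57139323]
80 [    0   243   640   157 53960] [317.82633432 345.55570793] [237.41488271  46.18163774]
```

View pics/wb.png

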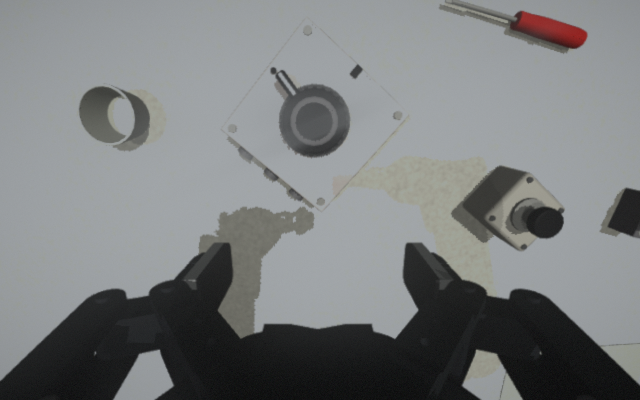

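The view shows the bar at (356,71), the tab line running from (278,72) to (296,95), the plug top ring centred near (315,121), and four lid screws.

```bash
python3 - <<'E'
from h import *
d=np.load('w.npy',allow_pickle=True).item(); T=d['T']
g=cv2.cvtColor(d['img'],cv2.COLOR_RGB2GRAY)
# lid screws -> centre
pts=[]
for u,v in((308,30),(397,115),(319,201),(233,128)):
    w=g[v-8:v+9,u-8:u+9].astype(float); m=np.clip(np.median(w)-w-8,0,None)
    if v>190: m[10:]=0
    yy,xx=np.mgrid[-8:9,-8:9]; q=(u+(m*xx).sum()/m.sum(),v+(m*yy).sum()/m.sum()); P=onplane(d,*q,71,T); pts.append(P); print(np.round(q,1),P[:2].round(1))
pts=np.array(pts); print('centre screws',pts.mean(0))
# plug ring z=125
print('plug',onplane(d,315,121,125,T))
c=pts.mean(0)[:2]
bar=onplane(d,355.8,71.3,73,T)[:2]
print('bar',np.hypot(*(bar-c)),np.degrees(np.arctan2(*(bar-c)[::-1])))
for i,(u,v) in enumerate(((279,73),(295,95))):
    P=onplane(d,u,v,98,T)[:2]; print('tab',P,np.hypot(*(P-c)),np.degrees(np.arctan2(*(P-c)[::-1])))
P=onplane(d,273.5,70.5,70,T)[:2]; print('dot',np.hypot(*(P-c)),np.degrees(np.arctan2(*(P-c)[::-1])))
for a,b in((0,1),(1,2),(3,2),(0,3)): print(np.degrees(np.arctan2(*(pts[b]-pts[a])[:2][::-1])))
# edge circle fit of black flange
m=((g<95)&(np.hypot(*(np.mgrid[0:400,0:640]-np.array([120,315])[:,None,None]))<45)).astype(np.uint8)
cv2.imwrite('pics/crop2.png',cv2.resize(d['img'][10:210,215:415],(600,600),interpolation=cv2.INTER_CUBIC)[:,:,::-1])
E
```

```text
[307.3  31.2] [645.8 177.7]
[396.7 115.6] [586.5  48. ]
[320.2 200.1] [458.3 107.3]
[232.3 128.7] [515.5 236.8]
centre screws [551.51161808 142.46144631  71.        ]
plug [552.39112221 141.14500159 125.        ]
bar 75.09544244175893 -24.32481353217288
tab [590.25796765 193.06408057] 63.73308558614426 52.55878183634791
tab [573.03947812 170.34116826] 35.223964196059185 52.325788935889946
dot 75.39327381721344 55.41579329628755
-114.54891257644701
155.17354689340746
-113.80918650497685
155.5979352837486
```

View pics/crop2.png

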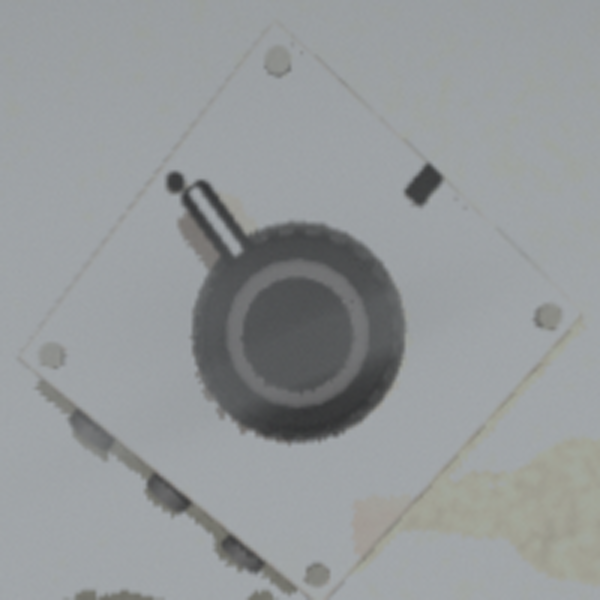

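```bash
python3 - <<'E'
from h import *
print(cmd([585.9,185.9,150],np.radians(52.5)), read_state()['eef_pos'])
E
```

```text
[ 3.695e-01 -1.192e-01  5.172e-01  5.000e-04  4.000e-04 -4.034e-01] [489.42179648 120.82197199 305.24354335]
```

Call:
move_arm:
  rows: "0.37 -0.119 0.3 0 0 -0.404 -0.3; 0.37 -0.119 0.3 0 0 -0.404 -0.3; 0.37 -0.119 0.3 0 0 -0.404 -0.3; 0.37 -0.119 0.3 0 0 -0.404 -0.3; 0.37 -0.119 0.3 0 0 -0.404 -0.3; 0.37 -0.119 0.3 0 0 -0.404 -0.3; 0.37 -0.119 0.518 0 0 -0.404 -0.3; 0.37 -0.119 0.518 0 0 -0.404 -0.3; 0.37 -0.119 0.518 0 0 -0.404 -0.3; 0.37 -0.119 0.518 0 0 -0.404 -0.3; 0.37 -0.119 0.518 0 0 -0.404 -0.3"

```text
clock: 3.58
eef_pos: [586.7, 188.6, 151.8]
tool_rot: [3.14, -0.002, 0.919]
force: [0.8, 0.6, 0.7]
width: 55.6
gripper_force: 0.0
```

```bash
python3 - <<'E'
from h import *
s=read_state();print(s['clock'],s['qpos'],s['width'])
p,R=pose(); d=wrist('wt.png'); print(p,R.as_euler('xyz',True))
print(proj(d,[551.8+64*np.cos(.916),141.5+64*np.sin(.916),98],d['T']),proj(d,[551.8+36*np.cos(.916),141.5+36*np.sin(.916),98],d['T']))
print(cmd([585.9,185.9,99],np.radians(52.5)))
E
```

```text
3.5833 [-0.20658384  0.6977387  -0.24485951  1.70174968  0.22712936  0.76714098
 -1.21208101] 55.6305679818114
[586.68338718 188.64478088 151.82894465] [ 1.79892871e+02 -1.22705238e-01  5.26501534e+01]
(np.float64(318.7320198568356), np.float64(215.29217437856323)) (np.float64(318.53504263927), np.float64(253.8258544389851))
[-0.0109  0.0032  0.1774  0.0015 -0.002   0.0021]
```

View pics/wt.png

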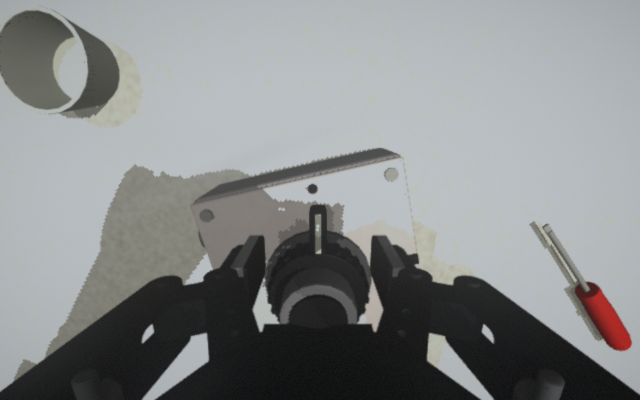

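The tab at (318,207–250) lies midway between the fingers. I descend, then close.

Call:
move_arm:
  rows: "-0.005 0.003 0.1 0 0 0 -0.3; -0.01 0.003 0.177 0 0 0 -0.3; -0.01 0.003 0.177 0 0 0 -0.3; -0.01 0.003 0.177 0 0 0 0.2; -0.01 0.003 0.177 0 0 0 0.6; -0.01 0.003 0.177 0 0 0 0.7; -0.01 0.003 0.177 0 0 0 1; -0.01 0.003 0.177 0 0 0 1; -0.01 0.003 0.177 0 0 0 1; -0.01 0.003 0.177 0 0 0 1; -0.01 0.003 0.177 0 0 0 1; -0.01 0.003 0.177 0 0 0 1"

```text
clock: 4.63
eef_pos: [585.7, 186.8, 99.0]
tool_rot: [3.14, -0.003, 0.921]
force: [-0.8, -0.7, 5.6]
width: 10.2
gripper_force: 59.7
```

```bash
python3 - <<'E'
from h import *
s=read_state();print(s['clock'],s['width'],s['force'],s['gripper_force'],s['eef_pos'],np.degrees(s['tool_rot']))
c=np.array([551.8,141.5]); p,R=pose(); 
p0=p.copy(); ph0=R.as_euler('xyz')[2]; r=55.
print('radius,angle',np.hypot(*(p[:2]-c)),np.degrees(np.arctan2(*(p[:2]-c)[::-1])),np.degrees(ph0))
v=p[:2]-c
for k in range(1,13):
    a=-np.radians(77)*k/12; q=c+np.array([[np.cos(a),-np.sin(a)],[np.sin(a),np.cos(a)]])@v
    print(cmd([*q,p[2]],ph0+a,(p,R))[[0,1,5]])
E
```

```text
4.6333 10.212371417761556 [-0.81409903 -0.69485268  5.55789996] 59.72542226314545 [585.69477007 186.7808062   99.03574693] [ 1.79890657e+02 -1.79448103e-01  5.27785110e+01]
radius,angle 56.561531518438294 53.183453728507764 52.77851102631735
[-0.001   0.0211  0.0713]
[-0.0044  0.0419  0.1426]
[-0.0101  0.0622  0.2139]
[-0.018   0.0818  0.2852]
[-0.0281  0.1003  0.3565]
[-0.0402  0.1177  0.4278]
[-0.0541  0.1335  0.4991]
[-0.0697  0.1477  0.5704]
[-0.0868  0.1601  0.6417]
[-0.1052  0.1704  0.713 ]
[-0.1246  0.1787  0.7843]
[-0.1448  0.1847  0.8556]
```

Gripped on the tab with low force. I turn about half way clockwise.

Call:
move_arm:
  rows: "0 0.0105 0 0 0 0.0357 1; -0.001 0.0211 0 0 0 0.0713 1; -0.0025 0.0315 0 0 0 0.107 1; -0.0044 0.0419 0 0 0 0.1426 1; -0.007 0.0521 0 0 0 0.178 1; -0.0101 0.0622 0 0 0 0.2139 1; -0.0138 0.072 0 0 0 0.2495 1; -0.018 0.0818 0 0 0 0.2852 1; -0.023 0.091 0 0 0 0.321 1; -0.0281 0.1003 0 0 0 0.3565 1; -0.034 0.109 0 0 0 0.392 1; -0.0402 0.1177 0 0 0 0.4278 1"

```text
clock: 5.63
eef_pos: [605.8, 156.5, 99.0]
tool_rot: [-3.14, -0.003, 0.248]
force: [-2.2, 1.9, 6.1]
width: 10.7
gripper_force: 59.9
```

```bash
python3 - <<'E'
from h import *
s=read_state();print(s['clock'],s['width'],s['force'],s['torque'],s['gripper_force'],s['eef_pos'],np.degrees(s['tool_rot']))
p,R=pose(); c=np.array([551.8,141.5]); ph0=R.as_euler('xyz')[2]; v=p[:2]-c
print('radius,angle',np.hypot(*v),np.degrees(np.arctan2(*v[::-1])),np.degrees(ph0))
d=wrist('wm.png'); g=cv2.cvtColor(d['img'],cv2.COLOR_RGB2GRAY)
E
```

```text
5.6333 10.661865310096946 [-2.22287805  1.87868301  6.11261684] [0.26407487 0.50480108 0.12260783] 59.910226464271545 [605.83517423 156.47204402  99.02488897] [-1.79916174e+02 -1.46411838e-01  1.42029350e+01]
radius,angle 56.071045609560564 15.486966762277769 14.202935001539068
```

View pics/wm.png

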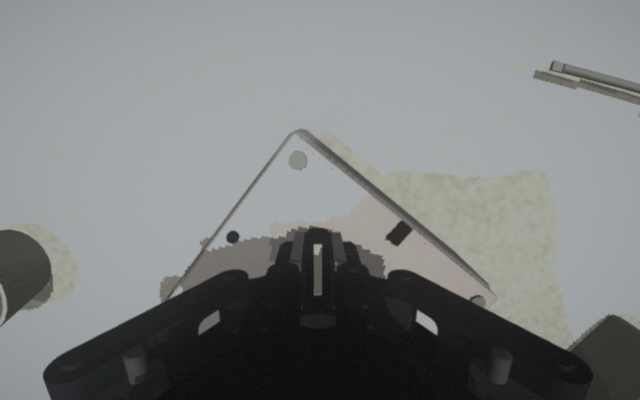

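The tab moves with the fingers, its light line at (318,245–295), and the forces are small. Second half.

Call:
move_arm:
  rows: "0 0.0105 0 0 0 0.0357 1; -0.001 0.0211 0 0 0 0.0713 1; -0.0025 0.0315 0 0 0 0.107 1; -0.0044 0.0419 0 0 0 0.1426 1; -0.007 0.0521 0 0 0 0.178 1; -0.0101 0.0622 0 0 0 0.2139 1; -0.0138 0.072 0 0 0 0.2495 1; -0.018 0.0818 0 0 0 0.2852 1; -0.023 0.091 0 0 0 0.321 1; -0.0281 0.1003 0 0 0 0.3565 1; -0.034 0.109 0 0 0 0.392 1; -0.0402 0.1177 0 0 0 0.4278 1"

```text
clock: 6.68
eef_pos: [602.8, 120.0, 99.0]
tool_rot: [-3.138, -0.001, -0.424]
force: [-2.3, 3.5, 6.9]
width: 10.3
gripper_force: 60.0
```

```bash
python3 - <<'E'
from h import *
s=read_state();print(s['clock'],s['width'],s['force'],s['qpos'])
p,R=pose(); c=np.array([551.8,141.5]); ph0=R.as_euler('xyz')[2]; v=p[:2]-c
print('radius,angle',np.hypot(*v),np.degrees(np.arctan2(*v[::-1])),np.degrees(ph0))
d=wrist('we.png')
cv2.imwrite('pics/we2.png',cv2.resize(d['img'][180:340,200:440],(720,480),interpolation=cv2.INTER_CUBIC)[:,:,::-1])
g=d['img'].max(2)
n,l,st,ce=cv2.connectedComponentsWithStats((g<75).astype(np.uint8))
for i in range(1,n):
    if 40<st[i,4]<1500: print(st[i],ce[i],onplane(d,*ce[i],73,d['T'])[:2])
E
```

```text
6.6833 10.274784747732172 [-2.29890443  3.53475215  6.87669226] [-0.3194109   0.76469747  0.12841592  1.74494103 -0.1535789   0.6391258
 -2.09745764]
radius,angle 55.296959501027864 -22.8556579958708 -24.266730716774575
[ 620  116   20   99 1050] [632.5647619  178.42380952] [562.24358887 -59.65853013]
[311 194  16  24 361] [318.27146814 205.45152355] [621.22178662 110.77845166]
```

View pics/we2.png

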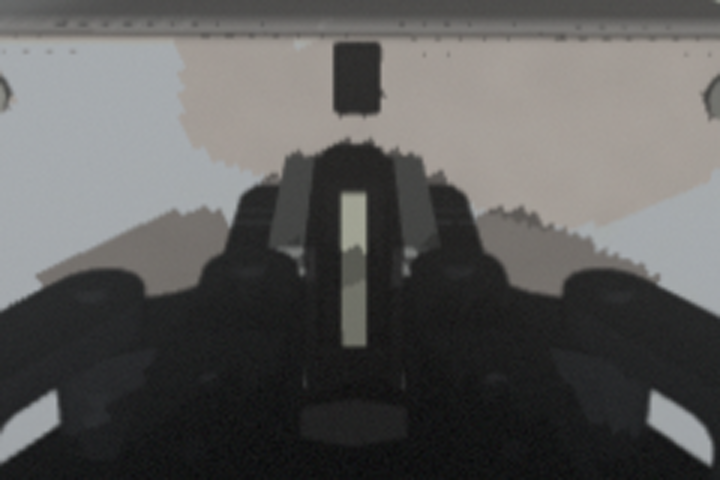

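The tab line is at x≈317.7 and nearly in line with the bar at x≈318.3. I compute the remaining angle.

```bash
python3 - <<'E'
from h import *
d=np.load('w.npy',allow_pickle=True).item();T=d['T']; g=cv2.cvtColor(d['img'],cv2.COLOR_RGB2GRAY).astype(float)
P=[]
for v in range(247,293,3):
    w=g[v,308:329]; m=np.clip(w-70,0,None); P.append(onplane(d,308+(m*np.arange(21)).sum()/m.sum(),v,98,T)[:2])
P=np.array(P); k=P.mean(0); dr=P[0]-P[-1]; print(P[0],P[-1],'line ang',np.degrees(np.arctan2(*dr[::-1])))
bar=onplane(d,318.27,205.45,73,T)[:2]
# bar edges
w=d['img'][196:216,305:333].max(2)<75; print('bar cols',305+np.mean(np.nonzero(w)[1]))
e=dr/np.hypot(*dr); 
print('bar offset from line', np.cross(e,bar-P[0]), 'axis offset from line',[np.cross(e,np.array(c)-P[0]) for c in([551.8,141.5],[551.5,142.46],[552.4,141.1],[551.5,139.5])])
b=bar-np.array([551.8,141.5]);print('bar dir',np.degrees(np.arctan2(*b[::-1])),np.hypot(*b))
E
```

```text
[608.82295244 116.75779834] [585.91453256 126.9041123 ] line ang -23.888918265257193
bar cols 318.2330097087379
bar offset from line -0.44520395571706395 axis offset from line [array(-0.46969164), array(0.28657794), array(-0.59244571), array(-2.41984566)]
bar dir -23.870436925582606 75.91661965501565<stdin>:11: DeprecationWarning: Arrays of 2-dimensional vectors are deprecated. Use arrays of 3-dimensional vectors instead. (deprecated in NumPy 2.0)
```

Within half a degree of the bar, so I release and rise.

Call:
move_arm:
  rows: "0 0 0 0 0 0 0.4; 0 0 0 0 0 0 0; 0 0 0 0 0 0 -0.3; 0 0 0 0 0 0 -0.3; 0 0 0 0 0 0 -0.3; 0 0 -0.1 0 0 0 -0.3; 0 0 -0.2 0 0 0 -0.3; 0 0 -0.35 0 0 0 -0.3; 0 0 -0.5 0 0 0 -0.3; -0.1 0 -0.6 0 0 0 -0.3; -0.2 0 -0.6 0 0 0 -0.3; -0.2 0 -0.6 0 0 0 -0.3"

```text
clock: 7.73
eef_pos: [543.5, 146.2, 279.3]
tool_rot: [-3.138, 0.002, -0.418]
force: [-1.2, -0.4, -1.4]
width: 55.6
gripper_force: 0.0
```

```bash
python3 - <<'E'
from h import *
s=read_state();print(s['clock'],s['width'],s['force'],s['eef_pos'])
d=wrist('wr.png');T=d['T']; g=d['img'].max(2).astype(float)
c=[551.8,141.5]
u,v=proj(d,[c[0]+62*np.cos(-.42),c[1]+62*np.sin(-.42),98],T); u2,v2=proj(d,[c[0]+40*np.cos(-.42),c[1]+40*np.sin(-.42),98],T); print(u,v,u2,v2)
ub,vb=proj(d,[c[0]+75.5*np.cos(-.42),c[1]+75.5*np.sin(-.42),73],T); print('bar',ub,vb)
x0,y0=int(ub)-60,int(vb)-40
cv2.imwrite('pics/wr2.png',cv2.resize(d['img'][max(y0,0):y0+140,x0:x0+140],(560,560),interpolation=cv2.INTER_CUBIC)[:,:,::-1]); print(x0,y0)
w=g[int(vb)-12:int(vb)+12,int(ub)-12:int(ub)+12]<75; yy,xx=np.nonzero(w); print('barpix',xx.mean()+int(ub)-12,yy.mean()+int(vb)-12,len(xx))
E
```

```text
7.7333 55.595912523187515 [-1.24729561 -0.39381743 -1.37360207] [543.46296509 146.185618   279.34048253]
318.7801050472207 115.5786805615718 318.69851143023294 137.18192716862782
bar 318.8282679000919 103.38531147512543
258 63
barpix nan nan 0<stdin>:9: RuntimeWarning: Mean of empty slice.
  ret = ret.dtype.type(ret / rcount)
```

View pics/wr2.png

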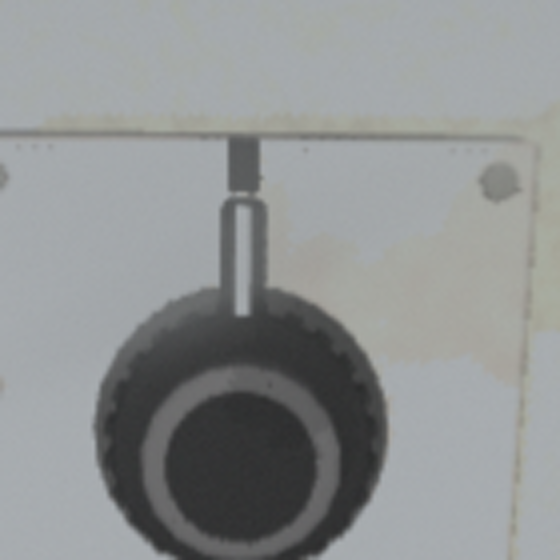

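The tab points at the bar: line at x≈243, bar at x≈244 in the crop. Now the knob.

```bash
python3 - <<'E'
from h import *
print(cmd([518,-166.6,200],0.3))
E
```

```text
[ 0.3389  0.9855  0.2584 -0.0014  0.     -0.4576]
```

Call:
move_arm:
  rows: "0.339 0.986 0 0 0 -0.457 -1; 0.339 0.986 0 0 0 -0.457 -1; 0.339 0.986 0 0 0 -0.457 -1; 0.339 0.986 0 0 0 -0.457 -1; 0.339 0.986 0 0 0 -0.457 -1; 0.339 0.986 0 0 0 -0.457 -1; 0.339 0.986 0 0 0 -0.457 -1; 0.339 0.986 0 0 0 -0.457 -1; 0.339 0.986 0.258 0 0 -0.457 -1; 0.339 0.986 0.258 0 0 -0.457 -1; 0.339 0.986 0.258 0 0 -0.457 -1; 0.339 0.986 0.258 0 0 -0.457 -1"

```text
clock: 8.78
eef_pos: [517.7, -169.1, 197.8]
tool_rot: [-3.139, 0.004, 0.295]
force: [0.7, 0.8, 0.9]
width: 85.5
gripper_force: 0.0
```

```bash
python3 - <<'E'
from h import *
s=read_state();print(s['clock'],s['width'],s['eef_pos'],s['tool_rot'])
d=wrist('wk2.png');T=d['T']; g=d['img'].max(2)
u,v=proj(d,[518,-166.6,111],T); print(u,v)
u,v=int(u),int(v); a=g[v-45:v+30,u-45:u+45]
for th in(40,50,60):
  n,l,st,ce=cv2.connectedComponentsWithStats((a<th).astype(np.uint8))
  for i in range(1,n):
    if st[i,4]>300: print(th,st[i],ce[i]+[u-45,v-45],onplane(d,*(ce[i]+[u-45,v-45]),111,T))
print(cmd([518.4,-166.6,95],0.3))
E
```

```text
8.7833 85.46259369458966 [ 517.70143789 -169.08231132  197.75629133] [-3.13899789  0.00436913  0.29477858]
314.40589401309387 206.84174247025058
50 [  23   21   48   48 1403] [315.35709195 208.83036351] [ 516.66415296 -167.77814386  111.        ]
60 [  22   20   49   49 1869] [315.3729267  205.33065811] [ 519.39589122 -166.96515147  111.        ]
[-2.000e-04 -9.200e-03  3.487e-01 -2.000e-04  4.000e-04 -3.000e-03]
```

Call:
move_arm:
  rows: "0 -0.008 0.12 0 0 0 -1; 0 -0.008 0.24 0 0 0 -1; 0 -0.008 0.3 0 0 0 -1; 0 -0.008 0.348 0 0 0 -1; 0 -0.008 0.348 0 0 0 -1; 0 -0.008 0.348 0 0 0 -0.5; 0 -0.008 0.348 0 0 0 0; 0 -0.008 0.348 0 0 0 0.2; 0 -0.008 0.348 0 0 0 1; 0 -0.008 0.348 0 0 0 1; 0 -0.008 0.348 0 0 0 1; 0 -0.008 0.348 0 0 0 1"

```text
clock: 9.83
eef_pos: [519.4, -166.8, 96.7]
tool_rot: [3.14, -0.003, 0.295]
force: [-0.5, 0.7, 6.5]
width: 38.1
gripper_force: 59.3
```

Gripped on the head (38 mm). I pull straight up slowly, to just beyond the 15 mm stop.

Call:
move_arm:
  rows: "0 0 -0.005 0 0 0 1; 0 0 -0.01 0 0 0 1; 0 0 -0.015 0 0 0 1; 0 0 -0.02 0 0 0 1; 0 0 -0.025 0 0 0 1; 0 0 -0.03 0 0 0 1; 0 0 -0.035 0 0 0 1; 0 0 -0.04 0 0 0 1; 0 0 -0.045 0 0 0 1; 0 0 -0.05 0 0 0 1; 0 0 -0.05 0 0 0 1; 0 0 -0.05 0 0 0 1"

```text
clock: 10.83
eef_pos: [519.2, -166.8, 110.5]
tool_rot: [3.141, -0.002, 0.295]
force: [4.8, -0.9, -3.4]
width: 38.0
gripper_force: 61.0
```

Call:
move_arm:
  rows: "0 0 -0.003 0 0 0 1; 0 0 -0.006 0 0 0 1; 0 0 -0.009 0 0 0 1; 0 0 -0.012 0 0 0 1; 0 0 -0.012 0 0 0 1; 0 0 -0.012 0 0 0 1"

```text
clock: 11.33
eef_pos: [519.2, -166.7, 112.1]
tool_rot: [3.141, -0.001, 0.296]
force: [9.3, -1.5, -20.7]
width: 38.2
gripper_force: 63.7
```

It moved 15.4 mm and the force has risen, so the knob is at its stop. I open, then rise straight up.

Call:
move_arm:
  rows: "0 0 0 0 0 0 0.1; 0 0 0 0 0 0 -0.5; 0 0 0 0 0 0 -1; 0 0 0 0 0 0 -1; 0 0 0 0 0 0 -1; 0 0 0 0 0 0 -1; 0 0 -0.1 0 0 0 -1; 0 0 -0.2 0 0 0 -1; 0 0 -0.29 0 0 0 -1; 0 0 -0.29 0 0 0 -1; 0 0 -0.29 0 0 0 -1"

```text
clock: 12.25
eef_pos: [519.0, -167.0, 202.5]
tool_rot: [3.14, -0.003, 0.295]
force: [-0.2, -0.6, -0.7]
width: 85.1
gripper_force: 0.0
```

```bash
python3 - <<'E'
from h import *
s=read_state();print(s['clock'],s['width'],s['force'],s['eef_pos'])
d=wrist('wk3.png');T=d['T']; g=d['img'].max(2)
u,v=proj(d,[518.5,-167,126],T); print(u,v)
f=200/np.tan(np.radians(d['vfov']/2))
for h in(111,126):
  o=T[:3,3]; c=T[:3,:3].T@(np.array([518.5,-167,h])-o); print(h,'expected diam px',f*40/-c[2])
u,v=int(u),int(v); a=g[v-45:v+30,u-45:u+45]
for th in(40,50,60):
  n,l,st,ce=cv2.connectedComponentsWithStats((a<th).astype(np.uint8))
  for i in range(1,n):
    if st[i,4]>300: print(th,st[i],ce[i]+[u-45,v-45])
# side and top: knob blob centre vs expectation, pushed in / out
for n in('side','top'):
  e=get_image(n); save(e,n+'1.png'); o=np.load(n+'0.npy',allow_pickle=True).item()
  for nm,im in(('before',o),('after',e)):
    u,v=map(int,proj(im,[518.5,-167,115],)); a=im['img'][v-14:v+14,u-14:u+14].max(2)<50
    k,l,st,ce=cv2.connectedComponentsWithStats(a.astype(np.uint8)); i=1+st[1:,4].argmax()
    print(n,nm,st[i],ce[i]+[u-14,v-14],[np.round(proj(im,[518.5,-167,h]),1) for h in(111,126)])
E
```

```text
12.25 85.0522754321615 [-0.16800494 -0.64307782 -0.65786551] [ 519.04385701 -166.97958665  202.45475369]
316.63727479602414 213.55009505400346
111 expected diam px 50.196091474359726
126 expected diam px 53.583471680081594
50 [  21   20   51   49 1625] [316.82030769 214.94092308]
60 [  21   19   51   51 2034] [316.80678466 212.18534907]
side before [ 10  13  11  12 103] [371.76699029 171.30097087] [array([371.4, 168.8]), array([371.9, 165. ])]
side after [ 10   9  12  12 102] [372.24509804 167.34313725] [array([371.4, 168.8]), array([371.9, 165. ])]
top before [  6   8  15  15 165] [397.21818182 252.07272727] [array([398.2, 251.3]), array([399.2, 251.4])]
top after [  0   0  28  28 512] [399.81835938 253.9609375 ] [array([398.2, 251.3]), array([399.2, 251.4])]
```

The side view shows the knob 4.0 px higher, against 3.8 px expected for 15 mm, so it is fully out. Handing in.

```bash
python3 -c "
from cell import *
print(finish_job())"
```

```text
the job is handed in; nothing more can be done
None
```

The lock ring's tab points at the bar to within about half a degree, the mushroom knob is pulled up to its 15 mm stop and left out, the screwdriver, pot and breaker were not touched, and the job was handed in at about 12.5 s; the judge's result was not returned.

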